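# Roll the paint roller sleeve onto the drip card

### The arm

A 6-joint arm with a two-finger parallel gripper is mounted at the origin on a cart in front of the work surface, level with it; the furniture and walls round the work are solid. World frame = base frame: x ahead of the robot, y to its left, z up, the work surface at z = 0. Lengths are in m, angles in rad, forces in N, time in s.
With the tool pointing down it reaches from about 0.225 to 0.875 m from the base axis. Payload 3.4 kg.
Tool frame: the origin (TCP) lies at the very end of the fingers, on their centre line; the grasp point (between the pads) lies 19 mm behind it; z points along the fingers, y is the direction in which the jaws open and shut (so a half turn about z gives the same grasp; the last joint's range is limited). The gripper opens to 85 mm and grips with 20 to 120 N. Pads are 22 mm wide; open, the fingers measure 114 mm over their backs; the gripper's body (76 mm by 85 mm) begins 54 mm behind the grasp point. The pads swing forward as they close: fully open they stand 13 mm farther back than shut.
Start: joints at [-1.277, 0.276, 1.505, -0, 1.361, -0.121], TCP at [0.232, -0.526, 0.231] pointing down, gripper open.
Joint ranges: [-2.89, 2.89], [-0.75, 2.08], [0.22, 2.7], [-1.18, 4.32], [0.11, 2.71], [-2.7, 2.7]. Speed limits (rad/s): [2.57, 2.57, 3.14, 3.14, 3.14, 3.14].

### API

Orientations are given as a unit quaternion [w, x, y, z].
In Python, from rig import telemetry, cams, sign_off, spotter gives the robot as it stands.
- The arm moves only by the tool servo_tool, never from a script. Its argument "steps" is a list of rows, each a list of 6 numbers: the shift along the tool's x, y, z in mm, then the turn, a rotation vector about the tool's x, y, z in degrees. In form: [[x, y, z, ax, ay, az], ...]. A call has 1 to 8 rows; each row is the pose to reach, as a shift and turn from the pose commanded when the call began, along the tool's axes at that moment; what a row does not reach only later rows make up. A row lasts 1/10 s, in which the tool goes at most 50 mm and 8.59 degrees, less where a joint would pass 70% of its speed; a pose out of reach is approached as far as the arm can. A call with a gripper value outside its range is refused whole. "hand" is the closure in counts, from 0 (fully open) to 255 (shut), set as the call begins (left out, the last holds). The fingers move at their own pace and stop on an object; "grip_force" is the grip in N (left out, the last holds). Time passes only in rows, so rows that repeat a pose let the fingers close. It gives the time, the measured TCP pose, the force and the opening at its end, in the units of the state.
- telemetry.get_state(): the state, without advancing time (a new reading comes with each control period).
- cams.get_image(name): name is "scene" or "top"; returns (picture, depth): 480x640x3 uint8, red, green, blue; 480x640 float32, m along the optical axis (not along the pixel's ray), 0 where there is no reading.
- cams.camera_model(name): a dict with "camera_matrix" (3x3 intrinsics, pixels), "D" ([k1, k2, p1, p2, k3] as OpenCV has them; the pictures are not rectified), "origin" and "rotation" of the camera in the world. Camera axes: x right, y up, looking along -z (the intrinsics and any distortion apply to the point x, -y, -z); pixel columns grow to the right and rows downward; lengths in m; the calibration is good to about 2 mm. A picture is of the moment at which its call begins. camera_model takes no time and is no camera call.
- sign_off(): hands the job in, once; it reports no verdict.
Trained networks look in the newest picture that a camera, given by its name, has taken for a name from the list of things; names that differ only in an ending like _2 or _b are one class to them, and where a whole thing is asked for, a point or a joint stands for the part that bears it (a point fixed in the world has none). Each returns a list of dicts, best first, with "conf" (0 to 1); they miss things now and then, are a little off and sometimes report something else, mostly with a low value. They report only what shows in the picture. A call takes as long as a camera call. They do not tell look-alikes from the thing itself.
- spotter.outline_of(query, camera): "region" (480x640 bool, what is visible of it) and "rect" ([left, top, width, height] in pixels, round what is visible of it).
The state is a dict: "clock": time; "qpos": joint angles; "qd": joint speeds; "effort": joint torques, N m; "position": TCP position; "ee_rot": TCP orientation; "contact_force": force on the tool from outside, world axes, zero at the start; "moment": the same for the moment, N m; "width": finger opening in m.
Only numpy, scipy, OpenCV 4.12 (cv2) and the standard library are available. Lean on these libraries where they do the work, as an engineer would, in place of code of your own. Each camera call takes 0.05 s, during which the arm holds its last target.

### The job

Roll the paint roller sleeve that lies on its side across the table onto the white drip card, and let it come to rest square on the card, centred over the card's middle line, with both its ends over the card. Roll it along the tabletop rather than picking it up or dragging it, and leave the sleeve that stands on end and the small dose cup where they are.

Things in the scene. Friction and masses are not known exactly. Their poses are not given: they have to be found in the camera images.
- sleeve_mid (a point): Centre of the off-white soft roller sleeve lying on its side, 41 mm in diameter, 106 mm long, 30 g; on its axis, 20 mm above the table. x runs along the cylinder; y and z turn as it rolls. It lies 150 to 210 mm off the card's middle on its +y or -y side, nearly parallel to the line: rolled square to its axis it arrives on the card. Let go at a slow roll (under 0.1 m/s) it stops within 10 mm.
- card_mid (a point): Middle of the drip card, a white paper card fixed flat on the table, 156 mm long (its x axis) by 95 mm (y axis), 0.6 mm thick, so things roll over its edge freely; a thin dark line, the mark, runs along x through this point. z up.
- standing_mid (a point): Centre of a bystander: a second roller sleeve, grey, 40 mm in diameter, 102 mm tall, standing on end 150 to 215 mm off the card's middle, on the side away from the lying sleeve. This point is on its upright axis, half-way up; x points straight down.
- dose_cup: Bystander: a small clear plastic dose cup, 51 mm across, 35 mm tall, standing beside the rolling path on the card's -x side, 120 to 150 mm beyond its middle along x. Origin at the centre of its underside, z up.
Not all that is in view belongs to the job. Leave any purple or turquoise look-alike of the part that bears sleeve_mid alone.

How it is judged:
By the outcome, as a careful person would: the job done as asked, in the order asked, and still so for the second after the job is handed in, with the robot touching nothing.
It also fails if it takes over 38 s, if anything falls off the work surface, if the arm or the gripper's body presses on something with over 40 N, if the wrist force passes 120 N, or if a joint passes its speed limit or range.

## Working session

There is one attempt and no reset: what is moved stays moved. The work goes in short steps, Python scripts to look and compute and a tool call to move; the robot and the scene stay as the last step left them, time stands still between calls to the robot, and variables do not carry over. Pictures are saved under pics/ and viewed, and the job is handed in when it is done.

Besides the shell and the picture viewer there is one more tool, called after "Call:" by a JSON object that holds its "name" and its "arguments". servo_tool: Moves the arm, as the interface text tells. Its arguments: {"type":"object","properties":{"steps":{"type":"array","items":{"type":"array","items":{"type":"number"}}},"hand":{"type":"number"},"grip_force":{"type":"number"}},"required":["steps"]}

```bash
ls; mkdir -p pics; cat > h.py <<'E'
import numpy as np, cv2
from rig import telemetry, cams, sign_off, spotter
def world(cam,uv,depth=None,z=None):
    m=cams.camera_model(cam);K=np.array(m["camera_matrix"],float);D=np.array(m["D"],float)
    R=np.array(m["rotation"],float).reshape(3,3);o=np.array(m["origin"],float)
    uv=np.atleast_2d(np.array(uv,float))
    p=cv2.undistortPoints(uv[:,None],K,D)[:,0]
    d=np.c_[p[:,0],-p[:,1],-np.ones(len(p))]@R.T
    if depth is not None: return o+d*np.asarray(depth)[:,None]
    return o+d*((z-o[2])/d[:,2])[:,None]
def save(n,im): cv2.imwrite('pics/'+n,im[:,:,::-1])
E
python3 - <<'E'
from h import *
for c in("scene","top"):
    im,d=cams.get_image(c); save(c+'0.png',im); np.save(c+'0.npy',d)
    m=cams.camera_model(c); print(m)
    for q in("sleeve_mid","standing_mid","dose_cup","card_mid"):
        try:
            for r in spotter.outline_of(q,c)[:4]:
                v,u=np.nonzero(r["region"]&(d>0)); P=world(c,np.c_[u,v],d[v,u])
                print(c,q,round(r["conf"],2),r["rect"],np.median(P,0).round(3),P.min(0).round(3),P.max(0).round(3))
        except Exception as e: print(c,q,e)
s=telemetry.get_state();print(s)
E
```

```text
pics
{'camera_matrix': array([[450.28485343,   0.        , 321.67603128],
       [  0.        , 450.28485343, 243.61028924],
       [  0.        ,   0.        ,   1.        ]]), 'D': array([-0.04229733,  0.        ,  0.        ,  0.        ,  0.        ]), 'origin': array([0.15338079, 0.67783648, 0.55490888]), 'rotation': array([-0.23098628, -0.13326091,  0.45178438,  0.85133879])}
scene sleeve_mid cannot reshape array of size 4 into shape (3,3)
scene standing_mid cannot reshape array of size 4 into shape (3,3)
scene dose_cup cannot reshape array of size 4 into shape (3,3)
scene card_mid cannot reshape array of size 4 into shape (3,3)
{'camera_matrix': array([[511.67646796,   0.        , 313.72901926],
       [  0.        , 511.67646796, 240.06206206],
       [  0.        ,   0.        ,   1.        ]]), 'D': array([0.05028541, 0.        , 0.        , 0.        , 0.        ]), 'origin': array([0.39099869, 0.07880903, 1.11237128]), 'rotation': array([ 0.71405994,  0.04538429, -0.04166538, -0.69736838])}
top sleeve_mid cannot reshape array of size 4 into shape (3,3)
top standing_mid cannot reshape array of size 4 into shape (3,3)
top dose_cup cannot reshape array of size 4 into shape (3,3)
top card_mid cannot reshape array of size 4 into shape (3,3)
{'clock': 0.5, 'qpos': array([-1.27700905e+00,  2.75961168e-01,  1.50497288e+00,  3.39231718e-05,
        1.36068589e+00, -1.20999771e-01]), 'qd': array([ 0.00065978,  0.00028992, -0.00068675, -0.00131224,  0.0022859 ,
       -0.000105  ]), 'effort': array([-1.28303178e-03, -4.16260779e+01, -2.45877868e+01, -3.26873678e-04,
        1.41367389e-03, -1.14830164e-05]), 'position': array([ 0.23173086, -0.52624627,  0.231264  ]), 'ee_rot': array([-1.50229765e-05,  9.78571666e-01,  2.05906518e-01,  1.53494869e-05]), 'contact_force': array([-0.36859282, -0.02351585, -0.48015041]), 'moment': array([-0.00606447,  0.01418048, -0.04373028]), 'width': 0.08549527005339942}
```

Rotation is a quaternion [w,x,y,z].

```bash
sed -i 's/R=np.array(m\["rotation"\],float).reshape(3,3)/q=np.array(m["rotation"]);R=Rot.from_quat([q[1],q[2],q[3],q[0]]).as_matrix()/; s/^import numpy as np, cv2/import numpy as np, cv2\nfrom scipy.spatial.transform import Rotation as Rot/' h.py
python3 - <<'E'
from h import *
for c in("scene","top"):
    im,d=cams.get_image(c); save(c+'1.png',im); np.save(c+'1.npy',d); np.save(c+'1im.npy',im)
    for q in("sleeve_mid","standing_mid","dose_cup","card_mid"):
            for i,r in enumerate(spotter.outline_of(q,c)[:4]):
                np.save(f'{c}_{q}_{i}.npy',r["region"])
                v,u=np.nonzero(r["region"]&(d>0)); P=world(c,np.c_[u,v],d[v,u])
                print(c,q,round(r["conf"],2),r["rect"],np.median(P,0).round(3),P.min(0).round(3),P.max(0).round(3))
E
```

```text
scene sleeve_mid 0.82 [249.2, 292.4, 60.2, 36.1] [0.521 0.23  0.033] [ 0.474  0.169 -0.003] [0.587 0.244 0.042]
scene sleeve_mid 0.74 [174.4, 308.6, 23.8, 59.7] [0.609 0.358 0.035] [ 0.574  0.301 -0.001] [0.701 0.392 0.041]
scene sleeve_mid 0.68 [209.1, 252.6, 34.3, 48.5] [0.665 0.204 0.034] [ 0.64   0.138 -0.002] [0.715 0.242 0.042]
scene sleeve_mid 0.63 [243.7, 348.2, 59.5, 57.1] [0.444 0.349 0.035] [ 0.4    0.308 -0.001] [0.504 0.371 0.042]
scene standing_mid 0.91 [329.8, 178.8, 20.4, 43.1] [ 0.597 -0.126  0.059] [ 0.584 -0.155 -0.   ] [ 0.621 -0.118  0.102]
scene dose_cup 0.56 [386.3, 243.0, 22.8, 24.3] [ 0.422 -0.051  0.022] [ 0.397 -0.079 -0.002] [ 0.45  -0.028  0.036]
scene card_mid 0.75 [276.7, 248.5, 81.3, 42.5] [0.547 0.055 0.   ] [ 0.469 -0.004 -0.003] [0.634 0.108 0.003]
top sleeve_mid 0.95 [178.5, 247.7, 26.1, 47.4] [0.454 0.339 0.038] [ 0.401  0.313 -0.001] [0.51  0.368 0.046]
top sleeve_mid 0.79 [241.9, 210.8, 18.5, 51.6] [0.527 0.219 0.038] [ 0.474  0.197 -0.003] [0.58  0.246 0.047]
top sleeve_mid 0.64 [174.3, 169.3, 40.8, 43.7] [0.623 0.346 0.038] [ 0.577  0.302 -0.002] [0.679 0.39  0.049]
top sleeve_mid 0.57 [244.4, 153.7, 52.5, 31.2] [0.676 0.188 0.038] [ 0.643  0.139 -0.003] [0.714 0.239 0.048]
top standing_mid 0.58 [406.5, 190.4, 30.3, 26.2] [ 0.6   -0.134  0.092] [ 0.585 -0.184 -0.004] [ 0.647 -0.117  0.107]
top standing_mid 0.25 [243.2, 211.9, 17.7, 51.7] [0.527 0.219 0.038] [0.474 0.198 0.018] [0.58  0.243 0.047]
top dose_cup 0.83 [366.7, 280.9, 24.1, 23.0] [ 0.422 -0.055  0.013] [ 0.397 -0.076  0.   ] [ 0.443 -0.028  0.038]
top card_mid 0.62 [307.1, 194.2, 53.6, 74.5] [0.55  0.055 0.001] [ 0.469 -0.002 -0.007] [0.633 0.11  0.009]
```

View pics/scene0.png

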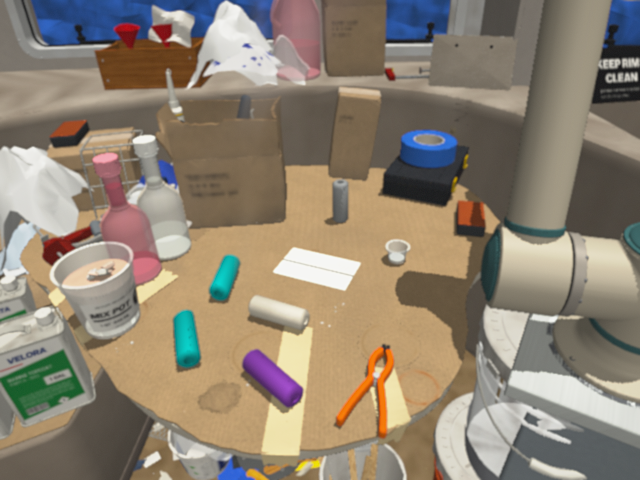

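View pics/top0.png

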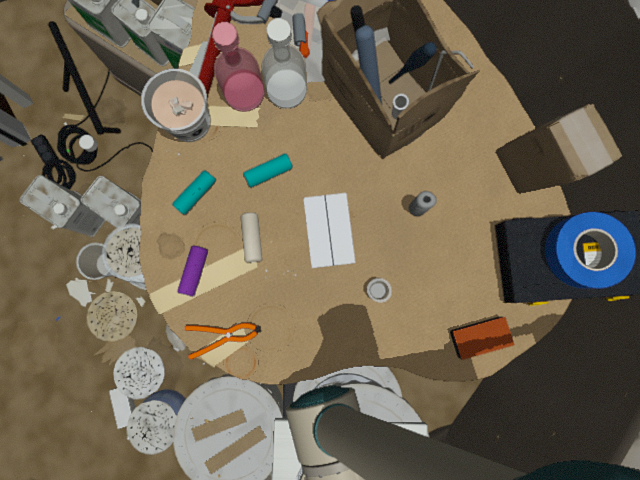

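```bash
python3 - <<'E'
from h import *
for c,i in(("scene",0),("top",1)):
    d=np.load(c+'1.npy');
    r=np.load(f'{c}_card_mid_0.npy'); r=cv2.erode(r.astype(np.uint8),np.ones((2,2)))>0
    v,u=np.nonzero(r);P=world(c,np.c_[u,v],z=0.0006)
    print(c,'card',cv2.minAreaRect((P[:,:2]*1000).astype(np.float32)))
    im=np.load(c+'1im.npy'); r0=cv2.erode(np.load(f'{c}_card_mid_0.npy').astype(np.uint8),np.ones((5,5)))>0
    g=im.sum(2)/3.; v,u=np.nonzero(r0); b=cv2.morphologyEx(g.astype(np.float32),cv2.MORPH_BLACKHAT,np.ones((7,7)))
    k=r0&(b>25); v,u=np.nonzero(k); L=world(c,np.c_[u,v],z=.0006)[:,:2]*1000
    f=cv2.fitLine(L.astype(np.float32),cv2.DIST_HUBER,0,.01,.01).ravel(); print('line',len(L),f,np.degrees(np.arctan(f[1]/f[0])))
    r=np.load(f'{c}_sleeve_mid_{i}.npy')&(d>0); v,u=np.nonzero(r);P=world(c,np.c_[u,v],d[v,u])*1000
    Q=P[P[:,2]>(33 if c=='top' else 8)]; rc=cv2.minAreaRect(Q[:,:2].astype(np.float32));print('sleeve',rc)
    f=cv2.fitLine(Q[:,:2].astype(np.float32),cv2.DIST_HUBER,0,.01,.01).ravel(); print(f,np.degrees(np.arctan(f[1]/f[0])))
    v,u=np.nonzero(r); T=world(c,np.c_[u,v],z=.03)*1000
    print('sil@30',cv2.minAreaRect(T[:,:2].astype(np.float32)))
    v,u=np.nonzero(np.load(f'{c}_dose_cup_0.npy')&(d>0));print('cup',world(c,np.c_[u,v],d[v,u]).mean(0))
# height map for travel
d=np.load('top1.npy');v,u=np.nonzero(d>0);P=world('top',np.c_[u,v],d[v,u])
for x in np.arange(.1,.8,.1):
    print(round(x,1),[ (round(y,1), P[(abs(P[:,0]-x)<.05)&(abs(P[:,1]-y)<.05)][:,2].max().round(2) if ((abs(P[:,0]-x)<.05)&(abs(P[:,1]-y)<.05)).any() else None) for y in np.arange(-.6,.45,.1)])
im=np.load('top1im.npy'); cv2.imwrite('pics/z.png',cv2.resize(im[130:310,160:440,::-1],None,fx=2.8,fy=2.8,interpolation=cv2.INTER_CUBIC))
E
```

```text
scene card ((549.720458984375, 53.61790466308594), (153.0267333984375, 94.06423950195312), 7.908708095550537)
line 70 [9.8969227e-01 1.4321049e-01 5.5061621e+02 5.1259640e+01] 8.233665
sleeve ((527.560302734375, 221.83108520507812), (106.25438690185547, 35.02687072753906), 8.777549743652344)
[9.8629326e-01 1.6500191e-01 5.2359253e+02 2.3112624e+02] 9.497345
sil@30 ((522.861328125, 226.48696899414062), (119.40522766113281, 52.349586486816406), 6.9518914222717285)
cup [ 0.42206716 -0.05379182  0.02187613]
top card ((550.345947265625, 53.317481994628906), (153.5249481201172, 92.52672576904297), 8.10794734954834)
line 137 [9.8973578e-01 1.4290923e-01 5.5073352e+02 5.4053009e+01] 8.216226
sleeve ((527.3410034179688, 220.97898864746094), (104.48217010498047, 32.60286331176758), 6.846467018127441)
[9.93566394e-01 1.13251284e-01 5.26906128e+02 2.21179703e+02] 6.5027714
sil@30 ((527.5813598632812, 220.21128845214844), (107.38842010498047, 37.38310241699219), 8.615615844726562)
cup [ 0.42183944 -0.05431558  0.01846147]
0.1 [(np.float64(-0.6), None), (np.float64(-0.5), np.float64(0.19)), (np.fl
[... 2149 characters left out ...]
 np.float64(0.22)), (np.float64(-0.2), np.float64(0.11)), (np.float64(-0.1), np.float64(0.11)), (np.float64(-0.0), np.float64(0.01)), (np.float64(0.1), np.float64(0.01)), (np.float64(0.2), np.float64(0.04)), (np.float64(0.3), np.float64(0.05)), (np.float64(0.4), np.float64(0.05))]
0.7 [(np.float64(-0.6), np.float64(-0.01)), (np.float64(-0.5), np.float64(0.0)), (np.float64(-0.4), np.float64(0.25)), (np.float64(-0.3), np.float64(0.25)), (np.float64(-0.2), np.float64(0.01)), (np.float64(-0.1), np.float64(0.26)), (np.float64(-0.0), np.float64(0.26)), (np.float64(0.1), np.float64(0.04)), (np.float64(0.2), np.float64(0.05)), (np.float64(0.3), np.float64(0.13)), (np.float64(0.4), np.float64(0.13))]
```

View pics/z.png

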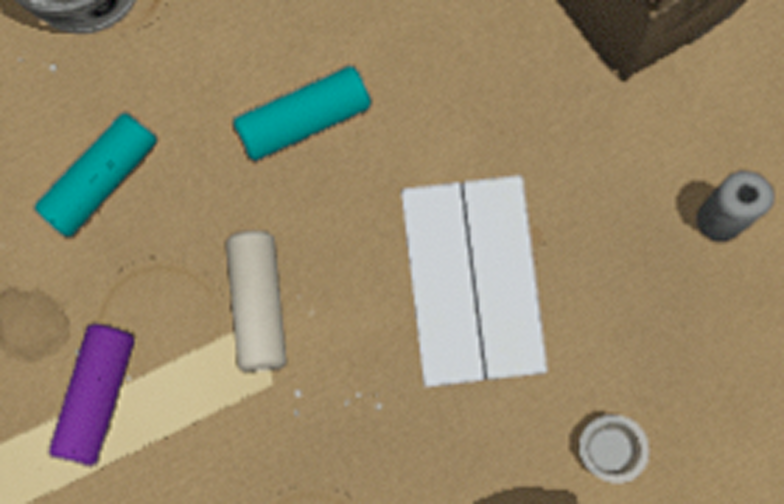

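```bash
cat >> h.py <<'E'
def rel(pos,yaw):  # target TCP (m), world angle of tool y deg -> tool shift mm, turn about tool z deg
    s=telemetry.get_state();q=s["ee_rot"];R=Rot.from_quat([q[1],q[2],q[3],q[0]]).as_matrix()
    a=np.radians(yaw);y=np.array([np.cos(a),np.sin(a),0]);z=np.array([0,0,-1.]);T=np.c_[np.cross(y,z),y,z]
    return (R.T@(np.array(pos)-s["position"])*1000).round(1),np.degrees(Rot.from_matrix(R.T@T).as_rotvec()).round(2)
E
python3 -c "
from h import *
print(rel([.519,.270,.231],8.2))"
```

```text
(array([ 5.838e+02, -6.130e+02,  3.000e-01]), array([ 1.000e-02,  1.000e-02, -7.443e+01]))
```

Call:
{"name": "servo_tool", "arguments": {"steps": [[34,-36,-20,0,0,-5],[68,-72,-30,0,0,-10],[102,-107,-30,0,0,-15],[136,-143,-30,0,0,-20],[170,-179,-30,0,0,-25],[204,-215,-30,0,0,-30],[238,-250,-30,0,0,-34],[272,-286,-30,0,0,-38]], "hand": 75, "grip_force": 20}}

```text
clock: 1.8
position: [0.3657, -0.1531, 0.2617]
ee_rot: [0.001, 0.858, 0.514, 0.0]
contact_force: [1.7, -0.4, -0.9]
width: 0.0604
```

```bash
python3 -c "
from h import *
print(rel([.519,.270,.231],8.2),telemetry.get_state()['width'])"
```

```text
(array([445.4, -64.2,  30.6]), array([ 8.000e-02,  3.000e-02, -3.631e+01])) 0.060356582630489125
```

Call:
{"name": "servo_tool", "arguments": {"steps": [[49,-7,0,0,0,-4],[98,-14,0,0,0,-8],[147,-21,0,0,0,-13],[196,-28,0,0,0,-18],[245,-35,0,0,0,-23],[294,-42,0,0,0,-28],[343,-49,0,0,0,-32],[392,-57,0,0,0,-36]]}}

```text
clock: 2.6
position: [0.501, 0.2195, 0.2614]
ee_rot: [0.0, 0.656, 0.754, 0.0]
contact_force: [0.9, -0.7, -0.3]
width: 0.0599
```

```bash
python3 -c "
from h import *
print(rel([.519,.270,.231],8.2),telemetry.get_state()['qd'])"
```

```text
(array([47.5, 24.7, 30.4]), array([ 0.04,  0.02, -0.24])) [ 0.78045732  0.50222016 -0.65642368 -0.00728514  0.14170012  0.09060032]
```

Call:
{"name": "servo_tool", "arguments": {"steps": [[45,24,15,0,0,0],[47,25,30,0,0,0],[47,25,30,0,0,0],[47,25,30,0,0,0]]}}

```text
clock: 3.0
position: [0.5187, 0.2669, 0.2311]
ee_rot: [-0.0, 0.658, 0.753, -0.001]
contact_force: [1.0, 0.1, 0.1]
width: 0.0606
```

```bash
python3 -c "
from h import *
im,d=cams.get_image('scene'); save('s2.png',im)
im,d=cams.get_image('top'); save('t2.png',im)
print(rel([.519,.270,.005],8.2),telemetry.get_state()['qd'],telemetry.get_state()['position'])"
```

```text
(array([ 3.500e+00, -1.000e-01,  2.274e+02]), array([ 0.08,  0.01, -0.5 ])) [-0.00550044 -0.00947337 -0.00229094  0.00203945 -0.00331293  0.00178549] [0.51924465 0.26649278 0.23235187]
```

View pics/s2.png

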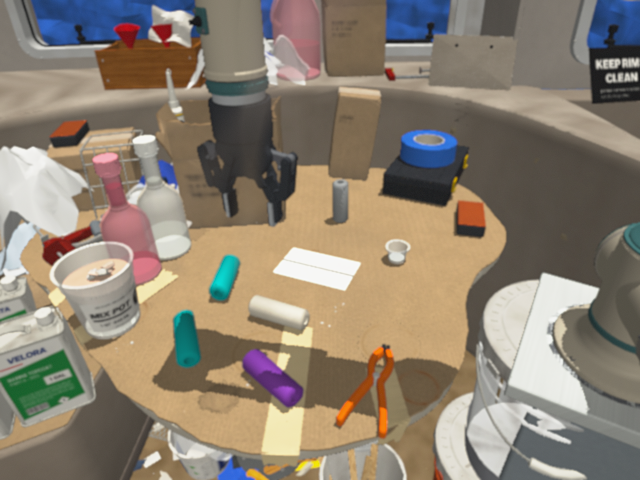

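View pics/t2.png

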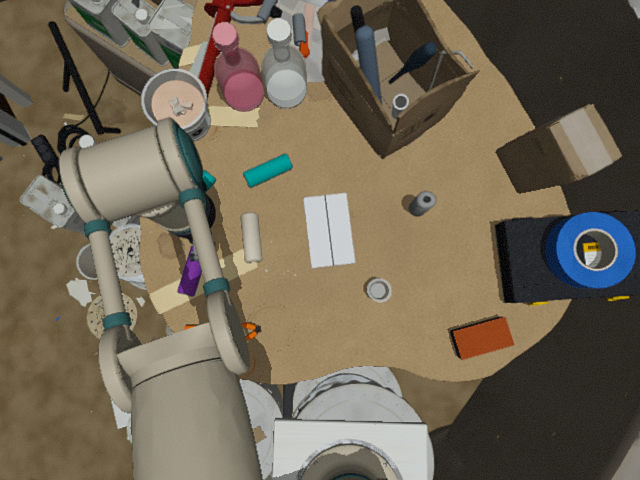

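Call:
{"name": "servo_tool", "arguments": {"steps": [[4,0,50,0,0,-0.5],[4,0,100,0,0,-0.5],[4,0,145,0,0,-0.5],[4,0,180,0,0,-0.5],[4,0,205,0,0,-0.5],[4,0,220,0,0,-0.5],[4,0,226,0,0,-0.5],[4,0,226,0,0,-0.5]]}}

```text
clock: 3.9
position: [0.5189, 0.2706, 0.0056]
ee_rot: [0.0, 0.655, 0.756, 0.0]
contact_force: [0.9, -0.4, 0.3]
width: 0.0601
```

```bash
python3 -c "
from h import *
im,d=cams.get_image('scene'); save('s3.png',cv2.resize(im[200:420,160:400],None,fx=2.5,fy=2.5))
print(rel([.519,.270,.005],8.2),telemetry.get_state())"
```

```text
(array([-0.9, -0.5,  1.3]), array([ 0.1 , -0.01,  0.01])) {'clock': 3.95, 'qpos': array([ 3.62174941e-01,  4.96945505e-01,  1.78101798e+00, -1.80726300e-04,
        8.61903139e-01,  2.19028143e-01]), 'qd': array([ 0.00485815, -0.01351475, -0.01377282,  0.00180962, -0.00089796,
        0.00021362]), 'effort': array([-6.79269433e-02, -4.62344921e+01, -1.68257833e+01, -4.31971901e-03,
        2.12012714e-02, -3.74149304e-04]), 'position': array([0.51940755, 0.27095821, 0.00633599]), 'ee_rot': array([4.70215956e-04, 6.54684886e-01, 7.55901416e-01, 7.26913641e-04]), 'contact_force': array([ 0.8409707 , -0.19501002, -0.68337594]), 'moment': array([ 0.03961979, -0.01157352, -0.01180084]), 'width': 0.060093959234555655}
```

View pics/s3.png

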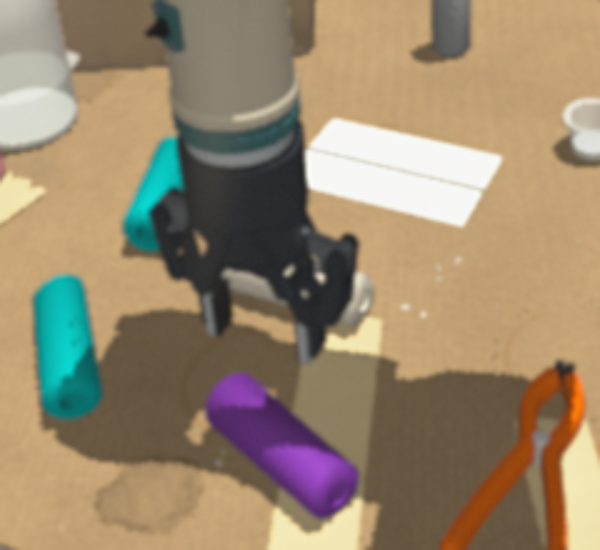

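Call:
{"name": "servo_tool", "arguments": {"steps": [[-5,0,0,0,0,0],[-10,0,0,0,0,0],[-14,0,0,0,0,0],[-17,0,0,0,0,0],[-20,0,0,0,0,0],[-23,0,0,0,0,0],[-27,0,0,0,0,0],[-32,0,0,0,0,0]]}}

```text
clock: 4.75
position: [0.5231, 0.2394, 0.0052]
ee_rot: [0.0, 0.654, 0.756, -0.0]
contact_force: [0.2, -0.1, -0.1]
width: 0.0603
```

Call:
{"name": "servo_tool", "arguments": {"steps": [[-5,0,0,0,0,0],[-10,0,0,0,0,0],[-15,0,0,0,0,0],[-20,0,0,0,0,0],[-25,0,0,0,0,0],[-30,0,0,0,0,0],[-34,0,0,0,0,0],[-37,0,0,0,0,0]]}}

```text
clock: 5.55
position: [0.5285, 0.2026, 0.0053]
ee_rot: [0.0, 0.654, 0.756, -0.0]
contact_force: [-0.7, 0.4, 0.3]
width: 0.06
```

```bash
cat > look.py <<'E'
from h import *
import sys
n=sys.argv[1]; C=np.array([550.4,53.5]); a=np.radians(8.2); B=np.array([[np.cos(a),np.sin(a)],[-np.sin(a),np.cos(a)]])
s=telemetry.get_state(); print(s['clock'],'tcp card',B@(s['position'][:2]*1000-C),s['position'][2],s['contact_force'],rel([.519,.270,.005],8.2)[1])
for c in('scene','top'):
    im,d=cams.get_image(c); save(f'{c}{n}.png',cv2.resize(im[200:420,160:400] if c=='scene' else im[130:310,160:400],None,fx=2.5,fy=2.5))
    for i,r in enumerate(spotter.outline_of('sleeve_mid',c)):
        v,u=np.nonzero(r["region"]&(d>0)); 
        m=im[v,u].mean(0)
        if len(v)<30 or m.max()-m.min()>60 : continue
        P=world(c,np.c_[u,v],d[v,u])*1000; P=P[(P[:,2]>8)&(P[:,2]<46)]; Q=(P[:,:2]-C)@B.T
        T=P[:,2]>34; A=Q[T] ; 
        f=cv2.fitLine(A.astype(np.float32),cv2.DIST_HUBER,0,.01,.01).ravel()
        rc=cv2.minAreaRect(Q.astype(np.float32))
        print(c,round(r['conf'],2),r['rect'],len(v),m.round(),'x',np.percentile(Q[:,0],[1,99]).round(1),'y',np.percentile(Q[:,1],[1,99]).round(1),'topline',f[2:].round(1),np.degrees(np.arctan(f[1]/f[0])).round(2),rc)
E
python3 look.py 4
```

```text
5.55 tcp card [ -0.43687304 150.72365666] 0.005262062999198947 [-0.68690867  0.39672614  0.25892023] [-0.    0.01  0.06]
scene 0.76 [270.6, 282.2, 49.5, 27.6] 536 [171. 163. 146.] x [-51.6  39.1] y [106.5 138. ] topline [ 19.  126.1] -5.58 ((-8.271102905273438, 128.6594696044922), (94.3558578491211, 36.69960403442383), 10.848685264587402)
top 0.71 [274.6, 211.0, 9.8, 48.3] 258 [160. 156. 142.] x [-49.1  46.3] y [ 99.2 111.8] topline [ -3.4 107.7] -0.92 ((-0.990814208984375, 105.66152954101562), (99.72224426269531, 13.013542175292969), 0.1632809340953827)
```

View pics/scene4.png

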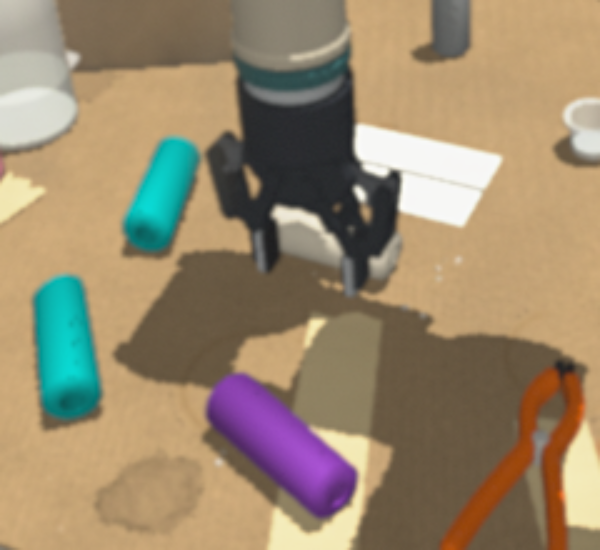

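View pics/top4.png

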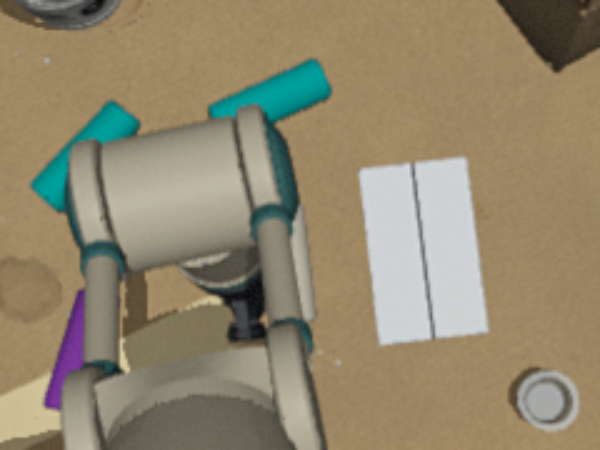

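Call:
{"name": "servo_tool", "arguments": {"steps": [[-4,0,0,0,0,0],[-8,0,0,0,0,0],[-13,0,0,0,0,0],[-18,0,0,0,0,0],[-23,0,0,0,0,0],[-28,0,0,0,0,0],[-33,0,0,0,0,0],[-38,0,0,0,0,0]]}}

```text
clock: 6.55
position: [0.5339, 0.1649, 0.0052]
ee_rot: [0.0, 0.654, 0.756, -0.0]
contact_force: [-0.6, 0.1, 0.2]
width: 0.0603
```

Call:
{"name": "servo_tool", "arguments": {"steps": [[-5,0,0,0,0,0],[-10,0,0,0,0,0],[-15,0,0,0,0,0],[-20,0,0,0,0,0],[-25,0,0,0,0,0],[-30,0,0,0,0,0],[-34,0,0,0,0,0],[-37,0,0,0,0,0]]}}

```text
clock: 7.35
position: [0.5393, 0.1284, 0.0053]
ee_rot: [0.0, 0.654, 0.756, -0.0]
contact_force: [0.2, 0.0, -0.3]
width: 0.0603
```

Call:
{"name": "servo_tool", "arguments": {"steps": [[-3,0,0,0,0,0],[-6,0,0,0,0,0],[-9,0,0,0,0,0],[-12,0,0,0,0,0],[-15,0,0,0,0,0],[-17,0,0,0,0,0],[-18,0,0,0,0,0],[-18,0,0,0,0,0]]}}

```text
clock: 8.15
position: [0.5418, 0.1108, 0.0053]
ee_rot: [0.0, 0.654, 0.756, -0.0]
contact_force: [-0.3, -0.8, -0.1]
width: 0.0601
```

```bash
python3 look.py 5
```

```text
8.15 tcp card [-0.28696086 57.97514815] 0.005272468102848496 [-0.29896628 -0.78380427 -0.1356821 ] [0.   0.01 0.05]
scene 0.87 [293.7, 249.7, 43.3, 29.5] 486 [183. 176. 159.] x [-51.6  36.9] y [17.1 44.7] topline [14.  31.7] -9.16 ((-6.5267486572265625, 31.560762405395508), (90.925537109375, 29.914154052734375), 2.7780795097351074)
top 0.83 [311.0, 222.6, 13.2, 30.5] 336 [177. 173. 158.] x [-51.4   6.1] y [11.4 43.9] topline [-24.6  25. ] -14.91 ((-22.339019775390625, 27.562564849853516), (32.3530387878418, 59.240821838378906), 87.55957794189453)
```

View pics/scene5.png

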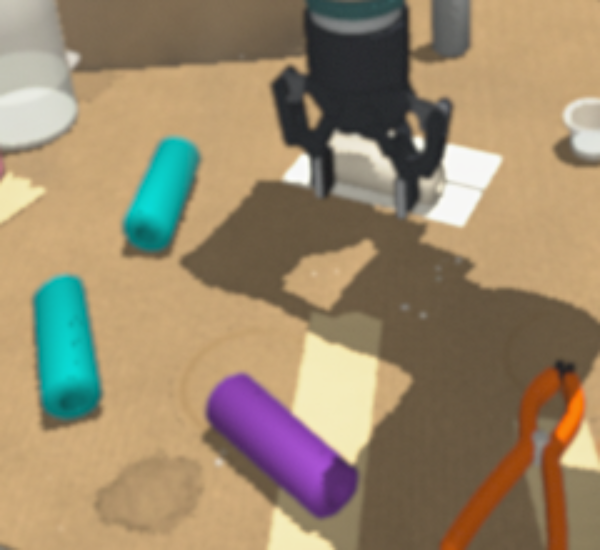

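View pics/top5.png

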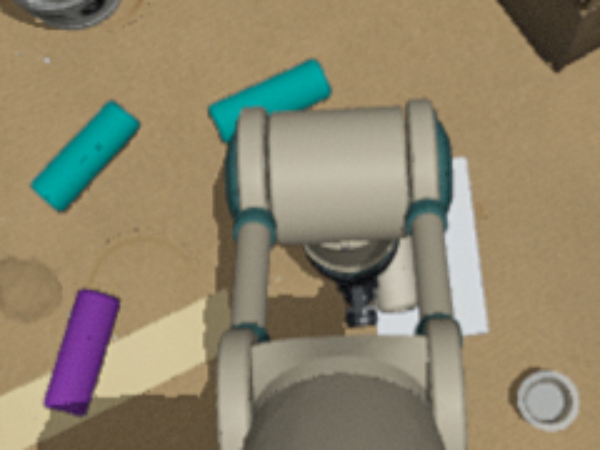

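Call:
{"name": "servo_tool", "arguments": {"steps": [[-3,0,0,0,0,0],[-6,0,0,0,0,0],[-9,0,0,0,0,0],[-12,0,0,0,0,0],[-15,0,0,0,0,0],[-18,0,0,0,0,0],[-20,0,0,0,0,0],[-21,0,0,0,0,0]]}}

```text
clock: 9.15
position: [0.5449, 0.0899, 0.0053]
ee_rot: [0.0, 0.654, 0.756, -0.0]
contact_force: [-0.5, -0.3, -0.6]
width: 0.0601
```

Call:
{"name": "servo_tool", "arguments": {"steps": [[-1,0,0,0,0,0],[-1.5,0,0,0,0,0],[-1.5,0,0,0,0,0],[-1.5,0,0,0,0,0],[10,0,0,0,0,0],[40,0,0,0,0,0],[85,0,0,0,0,0],[130,0,0,0,0,0]]}}

```text
clock: 9.95
position: [0.5258, 0.2205, 0.0054]
ee_rot: [-0.0, 0.655, 0.756, 0.0]
contact_force: [1.0, 0.5, 0.4]
width: 0.0601
```

Call:
{"name": "servo_tool", "arguments": {"steps": [[10,0,0,0,0,0],[10,0,-10,0,0,0]]}}

```text
clock: 10.15
position: [0.5229, 0.2305, 0.0144]
ee_rot: [-0.001, 0.653, 0.757, -0.001]
contact_force: [-0.3, -0.4, -0.0]
width: 0.0602
```

```bash
python3 look.py 6
```

```text
10.15 tcp card [ -2.00662844 179.16573726] 0.014419934335933502 [-0.34266838 -0.44718537 -0.02044141] [-0.17  0.02  0.28]
scene 0.88 [294.0, 246.5, 44.9, 25.5] 844 [206. 200. 183.] x [-51.3  41.1] y [-6.1 23.9] topline [-4.5  7.9] 2.13 ((-3.8003997802734375, 6.856975555419922), (96.5255355834961, 34.88900375366211), 0.6146963238716125)Traceback (most recent call last):
  File "look.py", line 13, in <module>
    f=cv2.fitLine(A.astype(np.float32),cv2.DIST_HUBER,0,.01,.01).ravel()
      ~~~~~~~~~~~^^^^^^^^^^^^^^^^^^^^^^^^^^^^^^^^^^^^^^^^^^^^^^^
cv2.error: OpenCV(4.12.0) /io/opencv/modules/imgproc/src/linefit.cpp:50: error: (-215:Assertion failed) count > 0 in function 'fitLine2D_wods'
```

View pics/scene6.png

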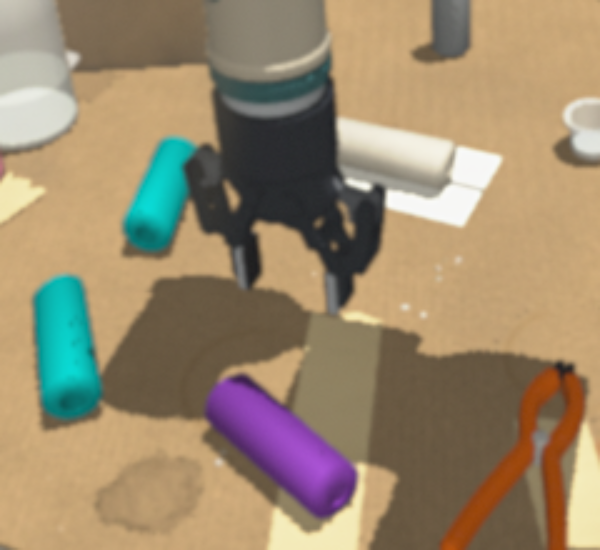

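Call:
{"name": "servo_tool", "arguments": {"steps": [[20,0,-40,0,0,0],[40,0,-80,0,0,0],[45,0,-125,0,0,0],[45,0,-170,0,0,0],[45,0,-210,0,0,0],[45,0,-220,0,0,0]]}}

```text
clock: 10.85
position: [0.5211, 0.2725, 0.2411]
ee_rot: [0.003, 0.655, 0.755, 0.004]
contact_force: [0.8, 0.5, -0.8]
width: 0.0602
```

```bash
sed -i 's/len(v)<30/len(v)<30 or (d[v,u].size<30)/; s/        f=cv2/        if len(A)<10: print(c,"skip",r["rect"]); continue\n        f=cv2/' look.py; python3 look.py 7
```

```text
10.85 tcp card [  2.20579629 220.98763328] 0.24111704358776226 [ 0.82831087  0.51799598 -0.80728557] [ 0.58 -0.09 -0.06]
scene 0.92 [290.7, 245.8, 53.2, 24.9] 1036 [207. 200. 183.] x [-51.4  51.5] y [-8.2 24.3] topline [0.2 7.7] 1.98 ((0.6993255615234375, 7.974308013916016), (105.71666717529297, 36.77174377441406), 1.446893572807312)
top 0.58 [316.1, 201.7, 20.6, 52.6] 887 [170. 166. 152.] x [-51.   52.5] y [-12.4  25.2] topline [-0.   5.9] 0.22 ((0.8772125244140625, 5.996242523193359), (38.96098709106445, 105.49533081054688), 89.62246704101562)
```

View pics/scene7.png

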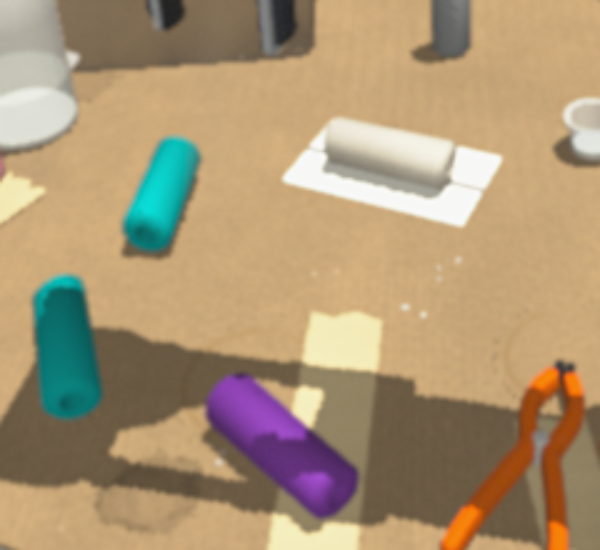

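View pics/top7.png

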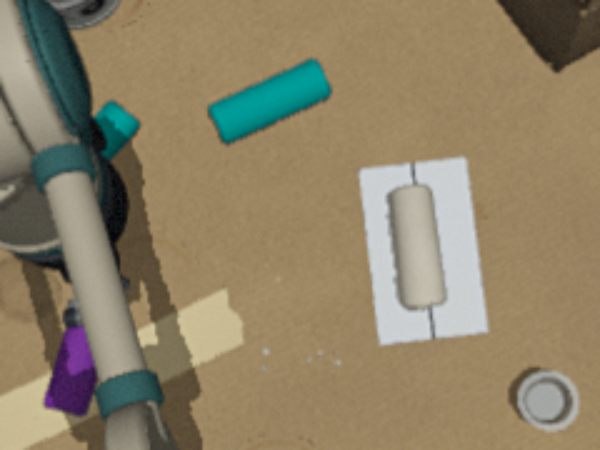

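```bash
python3 -c "
from h import *
print(rel([.5397,.1277,.005],8.2))"
```

```text
(array([-145.7,    1.8,  229.1]), array([-0.13,  0.05, -0.02]))
```

Call:
{"name": "servo_tool", "arguments": {"steps": [[-10,1,48,0,0,0],[-20,2,96,0,0,0],[-30,2,144,0,0,0],[-50,2,180,0,0,0],[-75,2,205,0,0,0],[-100,2,222,0,0,0],[-125,2,229,0,0,0],[-140,2,229,0,0,0]]}}

```text
clock: 11.85
position: [0.5372, 0.1327, 0.0029]
ee_rot: [-0.003, 0.655, 0.756, -0.003]
contact_force: [-1.2, 0.6, -0.5]
width: 0.0605
```

Call:
{"name": "servo_tool", "arguments": {"steps": [[-5,0,0,0,0,0],[-5,0,0,0,0,0],[-5,0,0,0,0,0]]}}

```text
clock: 12.15
position: [0.5412, 0.1307, 0.0067]
ee_rot: [0.0, 0.654, 0.756, 0.0]
contact_force: [-0.5, 0.8, 0.1]
width: 0.0605
```

```bash
python3 -c "
from h import *
c=np.array([.5504,.0535]);n=np.array([-.1426,.9898])
s=telemetry.get_state();print(s['clock'],s['position'])
p=c+.0297*n
print(rel([p[0],p[1],.005],8.2))"
```

```text
12.15 [0.54123441 0.13072147 0.00669544]
(array([-48. ,  -2. ,   1.7]), array([ 0.05, -0.02,  0.07]))
```

Call:
{"name": "servo_tool", "arguments": {"steps": [[-10,-1,1,0,0,0],[-20,-2,1,0,0,0],[-29,-2,1,0,0,0],[-35,-2,1,0,0,0],[-38,-2,1,0,0,0],[-40,-2,1,0,0,0],[-41,-2,1,0,0,0],[-42,-2,1,0,0,0]]}}

```text
clock: 12.95
position: [0.5451, 0.0883, 0.0053]
ee_rot: [0.0, 0.654, 0.756, 0.0]
contact_force: [-0.4, 0.1, 0.3]
width: 0.0602
```

Call:
{"name": "servo_tool", "arguments": {"steps": [[-1,0,0,0,0,0],[-2,0,0,0,0,0],[-3,0,0,0,0,0],[-4,0,0,0,0,0],[-5,0,0,0,0,0],[-6,0,0,0,0,0],[-6,0,0,0,0,0],[-6,0,0,0,0,0]]}}

```text
clock: 13.75
position: [0.546, 0.0822, 0.0053]
ee_rot: [0.0, 0.654, 0.756, -0.0]
contact_force: [-0.1, -0.2, 0.3]
width: 0.0599
```

Call:
{"name": "servo_tool", "arguments": {"steps": [[0,0,0,0,0,0],[8,0,0,0,0,0],[30,0,0,0,0,0],[70,0,0,0,0,0],[110,0,-20,0,0,0],[150,0,-50,0,0,0],[185,0,-90,0,0,0],[190,0,-135,0,0,0]]}}

```text
clock: 14.55
position: [0.5163, 0.274, 0.1402]
ee_rot: [-0.001, 0.653, 0.757, -0.001]
contact_force: [0.9, -0.3, -0.3]
width: 0.0605
```

Call:
{"name": "servo_tool", "arguments": {"steps": [[0,0,-45,0,0,0],[0,0,-80,0,0,0],[0,0,-95,0,0,0],[0,0,-95,0,0,0],[0,0,-95,0,0,0]]}}

```text
clock: 15.05
position: [0.5179, 0.2705, 0.2346]
ee_rot: [-0.0, 0.654, 0.756, -0.0]
contact_force: [0.9, -0.5, -1.8]
width: 0.0603
```

```bash
python3 look.py 8;python3 look.py 9
```

```text
15.05 tcp card [ -1.16788285 219.41160767] 0.23460500475451565 [ 0.86670291 -0.49225455 -1.82903979] [-0.05  0.01  0.08]
scene 0.61 [292.4, 244.3, 49.3, 25.1] 913 [205. 199. 181.] x [-51.1  47.9] y [-14.   17.5] topline [-1.5  2.2] 1.14 ((-0.48923492431640625, 0.6184329986572266), (35.25840759277344, 102.79811096191406), 89.67283630371094)
top 0.6 [316.8, 202.0, 24.0, 51.2] 861 [171. 167. 152.] x [-51.  51.] y [-19.9  17.8] topline [-0.6 -0.2] 0.18 ((0.7159080505371094, -0.7997646331787109), (105.74541473388672, 39.05236053466797), 2.0006203651428223)
top skip [303.0, 193.7, 56.7, 72.1]
15.25 tcp card [ -1.37503317 218.997231  ] 0.23341449066016765 [-0.12746666  0.07465175 -0.37732305] [-0.2   0.04  0.06]
scene 0.74 [290.1, 244.4, 51.6, 27.7] 954 [204. 198. 181.] x [-51.6  51. ] y [-13.8  17. ] topline [-0.3  2. ] 2.43 ((0.8063621520996094, 0.7513561248779297), (106.71760559082031, 36.746368408203125), 1.849339246749878)
top 0.56 [317.1, 200.6, 25.3, 52.9] 884 [170. 166. 152.] x [-51.   51.1] y [-19.9  18.2] topline [ 0.3 -0.5] 0.76 ((0.7806205749511719, -1.2270622253417969), (39.65693664550781, 106.09601593017578), 89.9546890258789)
```

View pics/scene9.png

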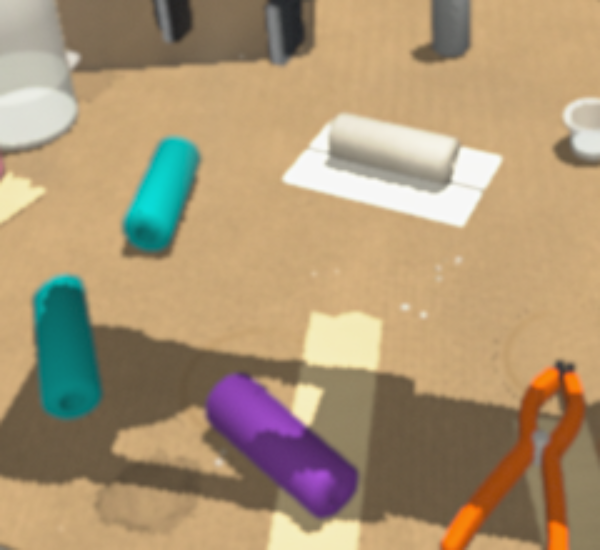

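View pics/top9.png

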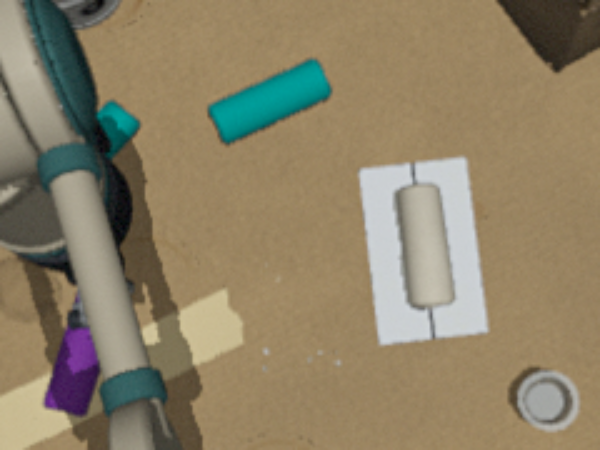

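Both ends are over the card. In the top picture the sleeve (crop ~427,246) sits on the mark, which shows at (414,175) and (432,325). It is square within about 1–2° and within about 1 mm of the line. The cup and the standing sleeve haven't moved.

```bash
python3 -c "
from h import *
print(sign_off(),telemetry.get_state()['clock'])"
```

```text
the job is handed in; nothing more can be done
the job is handed in; nothing more can be done
```

The off-white sleeve is resting on the drip card over its middle line, and I handed the job in at about 15 s of the 38 s allowed. I rolled it about 170 mm along the table by pushing slowly from behind with two part-open fingertips.

- **First push:** it left the sleeve about 6 mm short of the line, so I made a second short, slow push and then backed the arm clear.
- **Position and angle:** the top camera put the sleeve's centre about 0.5 to 1 mm off the line, and the scene camera about 1 to 2 mm. Along the card it is centred to about 1 mm. It is square to within about 1° from the top camera. The scene camera read 1 to 2.5°, but it sees the sleeve mostly from one side, so I trusted the top view.
- **Ends and rest:** both ends lie over the card, with about 25 mm to spare at each. Readings 0.2 s apart agreed, so the sleeve was at rest.
- **Other things:** the dose cup and the standing sleeve look unmoved in the last pictures. I judged that by eye and did not re-measure them. The purple and turquoise look-alikes were not touched.
- **Forces:** readings stayed under about 2 N throughout.

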